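# Fit a divider into the mail sorting tray

## Task

Use the red-handled hook in the yellow finger hole to pull the mail tray out of its cabinet as far as it goes, and lay the hook back down on the table clear of the tray. Then take the blue divider from its stand, lean it and slip its lower edge into the tray's groove from the bevelled side, and swing it upright under the hoods so that it stands by itself, fully down in the groove. Leave the tray out, and do not push the wooden coin box, the basket or the stapler about.

Things in the scene. Friction and masses are not known exactly. Their poses are not given: they have to be found in the camera images.
- tray (a joint): How far the grey tray is pulled out of the low white cabinet, m: 0 shut, 0.16 fully out against its stop. It slides level along the groove point's -x direction, resists with about 3 N and stays where it is left. It may start up to 0.03 out.
- tray_hole (a point): Centre of the square 22 x 22 mm finger hole, at the upper face (28 mm above the table) of the yellow flange at the tray's front. Flange 6 mm thick, 70 mm wide, 45 mm long, free below down to the table. The hole's centre is 21 mm behind the flange's front edge; with the tray shut it is 24 mm in front of the cabinet's face. Moves with the tray. Axes as for groove.
- groove (a point): Middle of the floor of the groove along the tray, 16 mm above the table, 99 mm further along x than tray_hole; moves with the tray. x points into the cabinet along the groove, z up. Floor 10 mm wide, groove 12 mm deep: upright rear wall at y = +5 mm; white front wall bevelled at 45 deg, from y = -5 mm at the floor to -17 mm at the top. Dark steel cheeks close the ends, 118 mm apart.
- hoods (a point): Point midway between the two red hoods, level with their undersides, 84 mm above the groove point; axes as there. Hoods: 6 mm thick, over the groove's ends, 90 mm apart along x, from y = -28 to +15 mm. The panel cannot be lowered upright past them: lean it 25 to 45 deg, top towards -y. Below them, stops (faces at y = +5 mm, 90 mm apart) halt the panel when upright.
- cabinet: Low white cabinet with a grey top, fixed: 240 mm deep (x) x 190 mm wide (y) x 127 mm high; origin at the foot of the middle of its front face, x into the cabinet. With the tray fully out the middle of the groove is 85 mm in front of this face. The tray is 150 mm wide, its upper face 28 mm above the table; letters lie on it at groove y = +37 to +71 mm, up to 32 mm above the groove floor.
- hook_grip (a point): Centre of the red handle of the loose hook (0.1 to 0.15 kg): handle 80 mm long (x), 18 mm wide (y), 34 mm high, standing on the table with this point 17 mm up. x points along the handle to the hook's end, z up. A steel rod of 8 mm diameter runs on from the handle at 28 mm above its underside, to a tooth of 8 mm diameter that points down.
- hook_tip (a point): Lower end of the hook's tooth, level with the underside of the handle, 72 mm ahead of hook_grip along x and 17 mm below it; the tooth is free over 24 mm from here up to the rod.
- divider_mid (a point): Centre of the blue divider panel, 8 mm thick (x) x 110 mm wide (y) x 80 mm high (z), about 0.085 kg. It starts upright in the grey stand. Its two broad faces are alike.
- divider_foot (a point): Middle of the divider's lower edge, 40 mm below divider_mid. Axes as for divider_mid.
- stand: Grey stand, 54 mm (x) x 130 mm (y) x 30 mm high, fixed; origin at the middle of its underside. An open groove along y, 11 mm wide and 20 mm deep (floor 10 mm above the table), holds the divider upright, with 60 mm of it showing. May stand at either side, the hook at the other.
- coin_box: Bystander: wooden box 120 x 160 x 70 mm on top of the cabinet, origin at the middle of its underside.
- basket: Bystander: blue basket of supplies 160 x 220 x 100 mm, origin at the middle of its underside.
- stapler: Bystander: black stapler 140 x 36 x 60 mm, origin at the middle of its underside.
Not all that is in view belongs to the job. What is shaped like the part that bears hook_grip but pink is not meant.

How it is judged:
By the outcome, as a careful person would: the job done as asked, in the order asked, and still so for the second after the job is handed in, with the robot touching nothing.
It also fails if it takes over 72 s, if anything falls off the work surface, if the arm or the gripper's body presses on something with over 40 N, if the wrist force passes 120 N, or if a joint passes its speed limit or range.

## Robot

A 6-joint arm with a two-finger parallel gripper is mounted at the origin on the work surface. World frame = base frame: x ahead of the robot, y to its left, z up, the work surface at z = 0. Lengths are in mm, angles in degrees, forces in N, time in s.
With the tool pointing down it reaches from about 325 to 850 mm from the base axis. Payload 15.5 kg.
Tool frame: the origin (TCP) lies midway between the tips of the shut fingers; the grasp point (between the pads) lies 19 mm behind it (r.grasp_offset is the distance from the TCP to the grasp point, in mm); z points along the fingers, y is the direction in which the jaws open and shut (so a half turn about z gives the same grasp; the last joint's range is limited). The gripper opens to 91 mm and grips with 3 to 60 N. Pads are 32 mm wide; open, the fingers measure 118 mm over their backs; the gripper's body (76 mm by 178 mm) begins 60 mm behind the grasp point.
Start: joints at [-75.774, 28.281, 77.091, -0, 74.628, -5.472], TCP at [210.668, -588.426, 213.915] pointing down, gripper open.
Joint ranges: [-166.48, 166.48], [-47.26, 123.95], [12.59, 153.08], [-70.14, 250.14], [6.76, 159.57], [-176.63, 176.63]. Speed limits (degrees/s): [108.29, 108.29, 147.25, 172.46, 172.46, 172.46].

## Interface

Orientations are given as a 3x3 rotation matrix whose columns are the frame's x, y, z axes.
In Python, from plant import r gives the robot as it stands. Calls block until the motion is done:
- r.move_ptp(position, orientation): joint-space move of the TCP to a pose.
- r.move_straight(position, rotation=None, max_speed=150, max_force=None): straight line of the TCP; rotation=None keeps the orientation; max_speed is the mean speed in mm/s. With max_force (N) it stops when the force on the tool has changed by that much, and returns True; else False.
- r.move_joints(angles): joint-space move.
- r.let_go() and r.close_gripper(squeeze=None): open the fingers fully, or close them until they stop; squeeze is the grip in N (None keeps the last).
- r.hold(seconds).
- r.ik(position, orientation): joint angles nearest the present ones, or None.
- r.state(): the state.
- r.grab_frame(name): name is "side" or "top" or "wrist"; returns a dict with "image" (384x512x3 uint8, blue, green, red), "fx", "fy", "cx", "cy" (pixels), "xyz" and "rotation" of the camera in the world. Camera axes: x right, y up, looking along -z (the intrinsics and any distortion apply to the point x, -y, -z); pixel columns grow to the right and rows downward; lengths in mm; the calibration is good to about 2 mm. The wrist camera is an equidistant fisheye: a pixel r from the principal point sees the ray r / f radians off the axis. A picture is of the moment at which its call begins. There is no depth.
A pose or a line that the arm cannot do raises r.PlanningError and nothing moves.
- r.job_done(): hands the job in, once; it reports no verdict.
The state is a dict: "time_s": time; "joint_positions": joint angles; "joint_velocities": joint speeds; "joint_efforts": joint torques, N m; "eef_pos": TCP position; "orientation": TCP orientation; "wrist_force": force on the tool from outside, world axes, zero at the start; "torque": the same for the moment, N m; "finger_gap": opening from 0.0 (shut) to 1.0 (fully open).
Only numpy, scipy, OpenCV 4.12 (cv2) and the standard library are available. Lean on these libraries where they do the work, as an engineer would, in place of code of your own. Each camera call takes 0.05 s, during which the arm holds its last target.

## Working session

There is one attempt and no reset: what is moved stays moved. The work goes in short steps, each a Python script; the robot and the scene stay as the last script left them, time stands still between calls to the robot, and variables do not carry over. Pictures are saved under pics/ and viewed, and the job is handed in when it is done.

```bash
ls; mkdir -p pics
cat > h.py <<'E'
import numpy as np, cv2, pickle
from plant import r
def grab(name, fn):
    f=r.grab_frame(name); cv2.imwrite('pics/'+fn+'.png',f['image']); pickle.dump({k:f[k] for k in f},open('pics/'+fn+'.pkl','wb')); return f
def load(fn): return pickle.load(open('pics/'+fn+'.pkl','rb'))
E
python3 - <<'E'
from h import *
for n in ('side','top','wrist'):
    f=grab(n,n+'0'); print(n,{k:(np.round(v,3).tolist() if not isinstance(v,str) else v) for k,v in f.items() if k!='image'})
print(r.state()); print(r.grasp_offset)
E
```

```text
pics
side {'fx': 480.983, 'fy': 480.983, 'cx': 255.46, 'cy': 193.994, 'xyz': [133.504, 726.301, 1115.178], 'rotation': [[-0.842, 0.401, -0.36], [-0.539, -0.631, 0.558], [-0.004, 0.664, 0.747]]}
top {'fx': 399.236, 'fy': 399.236, 'cx': 253.007, 'cy': 192.013, 'xyz': [401.934, -13.941, 1180.843], 'rotation': [[-0.006, 0.981, -0.194], [-1.0, -0.004, 0.011], [0.01, 0.194, 0.981]]}
wrist {'fx': 297.319, 'fy': 297.319, 'cx': 255.317, 'cy': 185.172, 'xyz': [285.419, -561.072, 384.162], 'rotation': [[0.337, 0.904, 0.263], [-0.942, 0.323, 0.094], [0.0, -0.279, 0.96]]}
{'time_s': 0.15, 'joint_positions': array([-7.57762857e+01,  2.83091015e+01,  7.71192805e+01, -1.19460414e-03,
        7.46278105e+01, -5.47150833e+00]), 'joint_velocities': array([ 0.02157508, -0.11264479, -0.11279456, -0.09712462,  0.03908361,
       -0.09016504]), 'joint_efforts': array([-4.35619731e-04, -8.79200149e+01, -3.82048666e+01,  7.07256678e-02,
        5.02622570e-02, -7.84882627e-05]), 'eef_pos': array([ 210.56132269, -588.14946846,  213.44743974]), 'orientation': array([[ 9.41496792e-01,  3.37021842e-01, -2.60464679e-04],
       [ 3.37021935e-01, -9.41496320e-01,  9.45737905e-04],
       [ 7.35077942e-05, -9.78191514e-04, -9.99999519e-01]]), 'wrist_force': array([ 0.6201599 , -0.17946515, -0.61841743]), 'torque': array([-0.01694509, -0.00744326,  0.05244579]), 'finger_gap': 1.000159696073529}
18.8
```

View pics/side0.png

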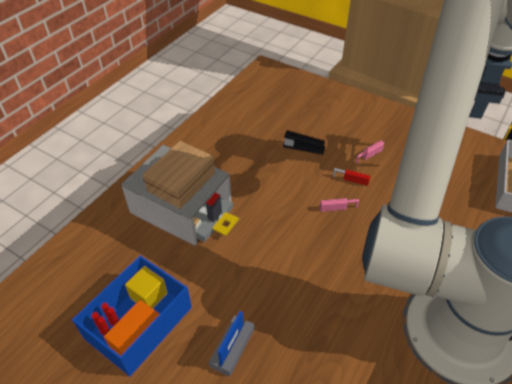

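View pics/top0.png

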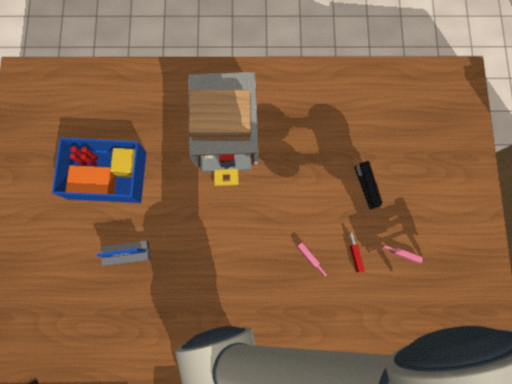

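View pics/wrist0.png

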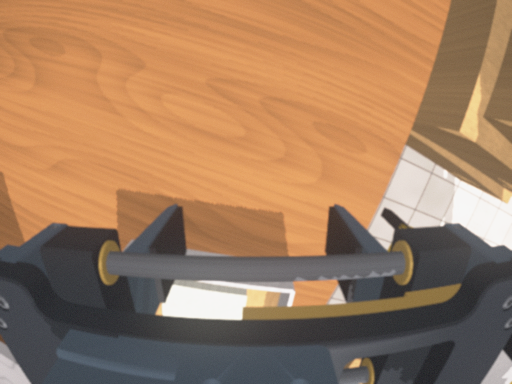

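Run:
```python
from h import *
t=load('top0')['image']; s=load('side0')['image']
def crop(im,x0,y0,x1,y1,sc): return cv2.resize(im[y0:y1,x0:x1],None,fx=sc,fy=sc,interpolation=cv2.INTER_CUBIC)
a=crop(t,180,140,270,200,4); b=crop(t,90,225,160,275,4); c=crop(t,330,220,380,280,4)
W=np.zeros((500,660,3),np.uint8)
W[:240,:360]=a; W[250:450,:280]=b; W[250:490,300:500]=c
cv2.imwrite('pics/ct.png',W)
a=crop(s,180,180,250,245,5); b=crop(s,200,305,260,375,4); c=crop(s,320,155,380,195,5)
W=np.zeros((600,700,3),np.uint8)
W[:325,:350]=a; W[:280,360:600]=b; W[330:530,:300]=c
cv2.imwrite('pics/cs.png',W)
```

```text
(no output)
```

View pics/ct.png

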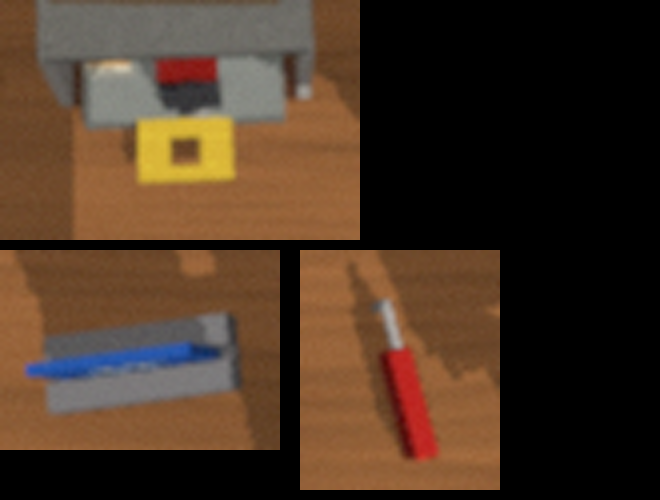

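View pics/cs.png

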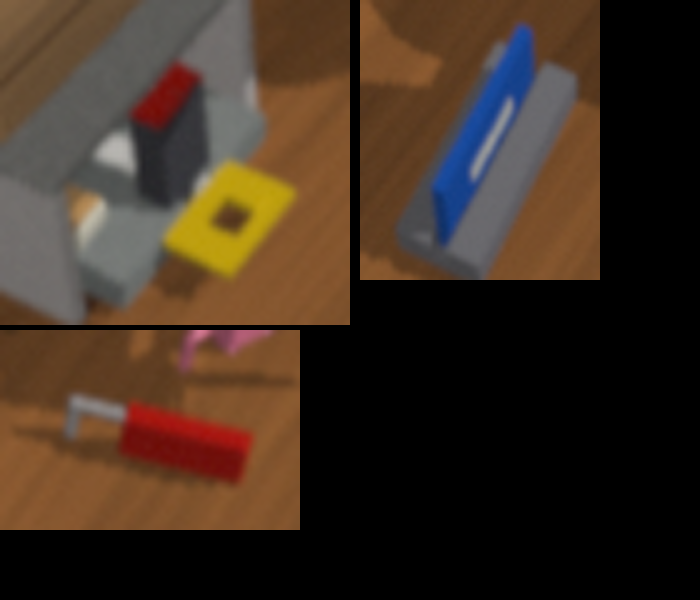

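```bash
cat >> h.py <<'E'
def ray(f,u,v,fish=False):
    x=(u-f['cx'])/f['fx']; y=(v-f['cy'])/f['fy']
    if fish:
        p=cv2.fisheye.undistortPoints(np.array([[[u,v]]],float),np.array([[f['fx'],0,f['cx']],[0,f['fy'],f['cy']],[0,0,1.]]),np.zeros(4))[0,0]; x,y=p
    d=np.array(f['rotation'])@np.array([x,-y,-1.]); return np.array(f['xyz'],float),d
def onz(f,u,v,z,fish=False):
    o,d=ray(f,u,v,fish); return o+d*(z-o[2])/d[2]
def tri(f1,p1,f2,p2,fi1=False,fi2=False):
    o1,d1=ray(f1,*p1,fi1);o2,d2=ray(f2,*p2,fi2)
    A=np.array([d1,-d2]).T; s=np.linalg.lstsq(A,o2-o1,rcond=None)[0]
    a=o1+s[0]*d1;b=o2+s[1]*d2; return (a+b)/2,np.linalg.norm(a-b)
def proj(f,P,fish=False):
    c=np.array(f['rotation']).T@(np.array(P,float)-np.array(f['xyz'])); c=np.array([c[0],-c[1],-c[2]])
    if fish:
        q=np.hypot(c[0],c[1]); th=np.arctan2(q,c[2]); k=th/q if q>0 else 1/c[2]
        return np.array([f['cx']+f['fx']*k*c[0],f['cy']+f['fy']*k*c[1]])
    return np.array([f['cx']+f['fx']*c[0]/c[2],f['cy']+f['fy']*c[1]/c[2]])
def mask(im,col,roi=None):
    hsv=cv2.cvtColor(im,cv2.COLOR_BGR2HSV); H,S,V=cv2.split(hsv)
    if col=='red': m=((H<6)|(H>174))&(S>190)&(V>60)
    if col=='blue': m=(H>104)&(H<120)&(S>150)&(V>60)
    if col=='yellow': m=(H>22)&(H<34)&(S>150)&(V>80)
    if col=='pink': m=(H>150)&(H<176)&(S>60)&(S<185)&(V>120)
    m=(m*255).astype(np.uint8)
    if roi is not None:
        z=np.zeros_like(m); x0,y0,x1,y1=roi; z[y0:y1,x0:x1]=m[y0:y1,x0:x1]; m=z
    return m
def minrect(m):
    c=max(cv2.findContours(m,cv2.RETR_EXTERNAL,cv2.CHAIN_APPROX_NONE)[0],key=cv2.contourArea)
    return cv2.boxPoints(cv2.minAreaRect(c)),c
E
python3 - <<'E'
from h import *
np.set_printoptions(precision=1,suppress=True)
t=load('top0');s=load('side0')
print('yellow',); 
m=mask(t['image'],'yellow',(205,160,250,195)); b,c=minrect(m); print(b)
P=np.array([onz(t,*p,28) for p in b]);print(P)
cc,hi=cv2.findContours(m,cv2.RETR_CCOMP,cv2.CHAIN_APPROX_NONE)
for i,k in enumerate(cc):
    if hi[0][i][3]>=0:
        k=k[:,0].astype(float); print('hole',k.mean(0),onz(t,*((k.min(0)+k.max(0))/2),28))
m=mask(s['image'],'yellow',(200,200,250,245)); b,c=minrect(m)
P=np.array([onz(s,*p,28) for p in b]);print('side y',P,P.mean(0))
ms=c[:,0].mean(0)
for col,roi,fs,z in (('red',(340,225,370,280),t,34),('blue',(90,235,150,270),t,90)):
    m=mask(fs['image'],col,roi); b,c=minrect(m); print(col,b); print(np.array([onz(fs,*p,z) for p in b]))
m=mask(s['image'],'red',(330,160,380,190)); b,c=minrect(m); print('side red',b)
print(np.array([onz(s,*p,17) for p in b]))
# tip
print('tip',onz(t,330+82/4,220+55/4,28),onz(s,320+72/5,155+105/5,0))
# divider top ends from side crop: (522,30)->, (437,185)
print('div',onz(s,200+(524-360)/4,305+28/4,90),onz(s,200+(437-360)/4,305+183/4,90))
# stand corners top
print('stand',[onz(t,90+u/4,225+(v-250)/4,30) for u,v in ((46,338),(238,314),(50,412),(240,388))])
E
```

```text
yellow
[[214. 170.]
 [237. 170.]
 [237. 184.]
 [214. 184.]]
[[697.1  88.9  28. ]
 [696.9  20.5  28. ]
 [654.2  20.5  28. ]
 [654.5  88.4  28. ]]
hole [226.  177.5] [674.1  53.1  28. ]
side y [[692.4  90.3  28. ]
 [698.6   9.9  28. ]
 [649.1  19.2  28. ]
 [644.7  98.   28. ]] [671.2  54.3  28. ]
red [[349.5 246.1]
 [356.9 244.1]
 [364.1 270.4]
 [356.7 272.5]]
[[ 469.8 -301.5   34. ]
 [ 475.5 -323.1   34. ]
 [ 401.5 -339.3   34. ]
 [ 396.  -317.9   34. ]]
blue [[ 96.8 253.2]
 [142.6 247.2]
 [143.2 251.4]
 [ 97.3 257.4]]
[[451.4 395.9  90. ]
 [466.7 273.4  90. ]
 [455.5 271.4  90. ]
 [440.3 393.6  90. ]]
side red [[343.5 179.1]
 [346.  169. ]
 [370.  175. ]
 [367.5 185.1]]
[[ 463.6 -294.8   17. ]
 [ 476.3 -339.6   17. ]
 [ 400.7 -356.    17. ]
 [ 389.7 -311.5   17. ]]
tip [ 505.7 -307.8   28. ] [ 499.3 -307.5    0. ]
div [457.2 290.1  90. ] [445.5 394.2  90. ]
stand [array([471.6, 406.2,  30. ]), array([487.9, 270.5,  30. ]), array([419.7, 399.9,  30. ]), array([435.6, 266.7,  30. ])]
```

```bash
cat >> h.py <<'E'
def Rdown(yaw): # tool z down, tool x at yaw deg
    a=np.radians(yaw); x=np.array([np.cos(a),np.sin(a),0]); z=np.array([0,0,-1.]); return np.column_stack([x,np.cross(z,x),z])
E
python3 - <<'E'
from h import *
np.set_printoptions(precision=1,suppress=True)
R=Rdown(12)
print(r.ik([425,-323,110],R), r.ik([602,53,15],Rdown(0)),r.ik([452,342,55],Rdown(97)),r.ik([452,342,55],Rdown(-83)))
l=np.radians(32); zt=np.array([0,np.sin(l),-np.cos(l)])
for sx in (1,-1):
    x=np.array([sx,0,0.]); RR=np.column_stack([x,np.cross(zt,x),zt]); print(r.ik([620,20,65],RR),r.ik([620,-60,250],RR))
r.move_ptp([425,-323,110],R); print(r.state()['time_s'],r.state()['joint_positions'])
f=grab('wrist','w1'); print(proj(f,[425,-323,110],True))
E
```

```text
[-43.6  28.5  96.8  -0.   54.7  34.4] [-0.6 40.7 90.4 -0.  48.9 89.4] [31.1 35.2 94.6 -0.  50.2 24.1] [  31.1   35.2   94.6   -0.    50.2 -155.9]
[-20.4  43.1  84.7  32.4  68.1  53. ] [-26.8  32.6  71.8  28.2  91.1  59.8]
[ -20.4   43.1   84.7   32.4   68.1 -127. ] [ -26.8   32.6   71.8   28.2   91.1 -120.2]
1.4917 [-43.7  28.5  96.7  -0.   54.7  34.3]
[254.  230.2]
```

View pics/w1.png

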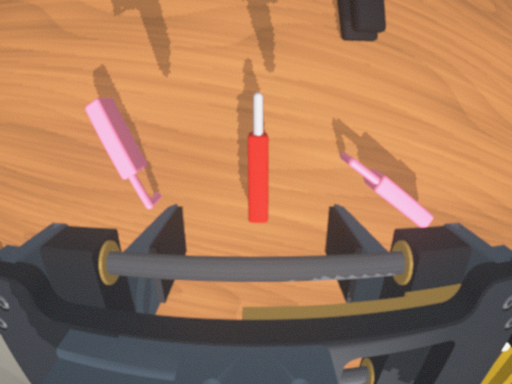

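Run:
```python
from h import *
np.set_printoptions(precision=1,suppress=True)
f=load('w1'); print(f['xyz'])
m=mask(f['image'],'red',(220,100,300,240)); b,c=minrect(m); c=c[:,0]
print(b); print(np.array([onz(f,*p,34,True) for p in b]))
for row in (145,180,215):
    q=c[abs(c[:,1]-row)<=1]; l,rr=q[:,0].min(),q[:,0].max(); mid=(l+rr+1)/2
    print(row,l,rr,onz(f,mid,row,34,True), onz(f,mid,row,25,True))
print('tipend',onz(f,258,93.5,32,True),onz(f,258.5,132,32,True),onz(f,258.5,221.5,34,True),onz(f,258.5,132,34,True))
cv2.imwrite('pics/w1c.png',cv2.resize(f['image'][80:240,220:300],None,fx=3.5,fy=3.5,interpolation=cv2.INTER_CUBIC))
```

```text
[ 502.6 -307.   281.1]
[[248. 136.]
 [267. 136.]
 [267. 221.]
 [248. 221.]]
[[ 473.1 -307.6   34. ]
 [ 476.4 -323.1   34. ]
 [ 401.9 -339.7   34. ]
 [ 398.4 -322.9   34. ]]
145 248 266 [ 467.3 -316.9   34. ] [ 466.  -317.3   25. ]
180 249 254 [ 436.6 -318.6   34. ] [ 434.2 -319.1   25. ]
215 250 253 [ 404.8 -325.2   34. ] [ 401.3 -325.9   25. ]
tipend [ 509.5 -308.4   32. ] [ 478.  -315.5   32. ] [ 399.8 -332.3   34. ] [ 478.2 -315.4   34. ]
```

View pics/w1c.png

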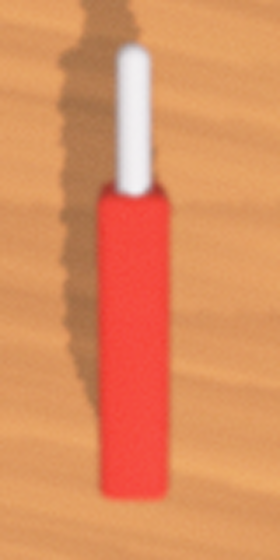

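Run:
```python
from h import *
np.set_printoptions(precision=2,suppress=True)
R=Rdown(12.2)
r.move_ptp([437,-324.3,60],R)
print(r.move_straight([437,-324.3,5],R,120,15))
r.close_gripper(35)
s=r.state(); print(s['time_s'],s['eef_pos'],s['finger_gap'],s['wrist_force'])
r.move_straight([437,-324.3,80],R,200)
s=r.state(); print(s['time_s'],s['eef_pos'],s['finger_gap'],s['wrist_force'])
f=grab('wrist','w2')
```

```text
False
3.5833 [ 436.99 -324.29    4.97] 0.19393549411160765 [-0.18 -0.24 -0.32]
4.1083 [ 436.94 -324.28   79.94] 0.193150212715724 [-0.93  0.26 -1.9 ]
```

View pics/w2.png

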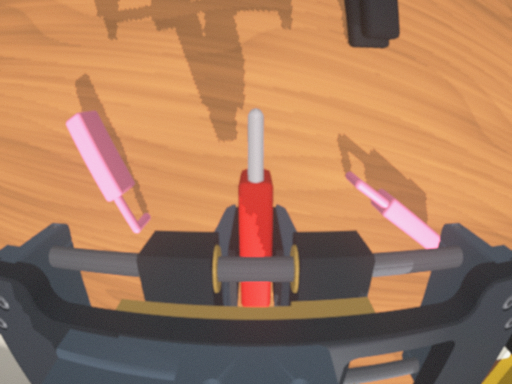

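Run:
```python
from h import *
np.set_printoptions(precision=2,suppress=True)
f=load('w2'); s=r.state(); T=s['eef_pos'];R=s['orientation']
for p,z in (((256.5,109),75+30),):
    P=onz(f,*p,z,True); print(P, R.T@(P-T))
tip=np.array([69,1,0])
target=np.array([672-20,53,0])
Rn=Rdown(0)
r.move_ptp([672-70-15,53,90],Rn)
f=grab('wrist','w3'); s=r.state(); print(s['time_s'],s['eef_pos'])
```

```text
[ 510.96 -308.58  105.  ] [ 75.91   0.69 -25.77]
5.7083 [586.91  51.91  89.8 ]
```

View pics/w3.png

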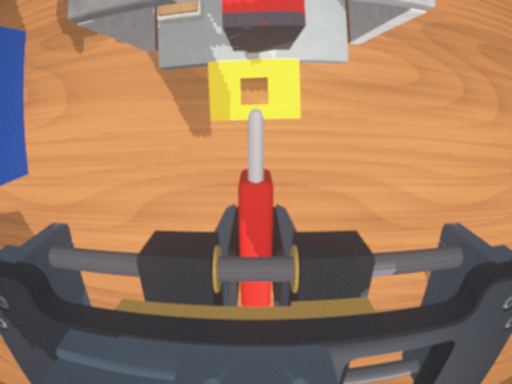

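```bash
cat >> h.py <<'E'
def hole(f,roi,fish=True):
    m=mask(f['image'],'yellow',roi); cc,hi=cv2.findContours(m,cv2.RETR_CCOMP,cv2.CHAIN_APPROX_NONE)
    i=max((i for i in range(len(cc)) if hi[0][i][3]>=0),key=lambda i:cv2.contourArea(cc[i]))
    b=cv2.boxPoints(cv2.minAreaRect(cc[i])); o=cv2.boxPoints(cv2.minAreaRect(cc[hi[0][i][3]]))
    return b,o
E
python3 - <<'E'
from h import *
np.set_printoptions(precision=2,suppress=True)
f=load('w3'); b,o=hole(f,(180,40,330,140))
print(b,o); H=np.array([onz(f,*p,28,True) for p in b]);O=np.array([onz(f,*p,28,True) for p in o]); print(H,H.mean(0));print(O,O.mean(0))
cv2.imwrite('pics/w3c.png',cv2.resize(f['image'][0:180,60:440],None,fx=2,fy=2,interpolation=cv2.INTER_CUBIC))
E
```

```text
[[239. 105.]
 [239.  76.]
 [268.  76.]
 [268. 105.]] [[207.9   60.94]
 [298.94  58.8 ]
 [300.33 117.95]
 [209.3  120.09]]
[[663.39  64.85  28.  ]
 [686.13  64.74  28.  ]
 [686.08  42.48  28.  ]
 [663.34  42.43  28.  ]] [674.73  53.63  28.  ]
[[698.79  88.83  28.  ]
 [700.34  18.54  28.  ]
 [653.55  17.03  28.  ]
 [651.94  88.28  28.  ]] [676.15  53.17  28.  ]
```

View pics/w3c.png

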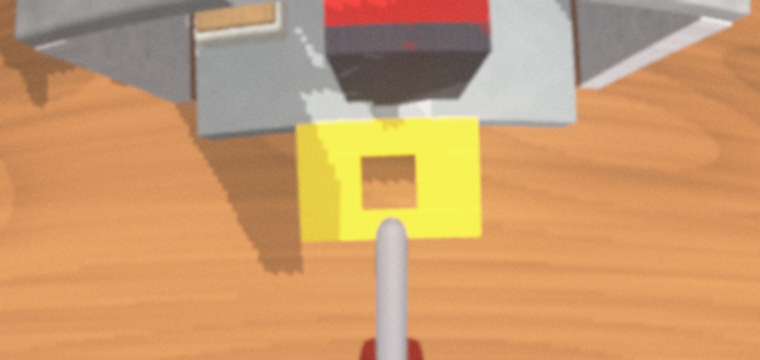

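Run:
```python
from h import *
np.set_printoptions(precision=2,suppress=True)
R=Rdown(1.3)
r.move_straight([602.8,52.7,38],R,120)
f=grab('wrist','w4');g=grab('side','s4'); s=r.state(); print(s['time_s'],s['eef_pos'],s['wrist_force'])
a=cv2.resize(f['image'][0:180,160:350],None,fx=3,fy=3,interpolation=cv2.INTER_CUBIC)
b=cv2.resize(g['image'][170:260,170:270],None,fx=5,fy=5,interpolation=cv2.INTER_CUBIC)
cv2.imwrite('pics/w4c.png',a); cv2.imwrite('pics/s4c.png',b)
```

```text
6.4083 [603.05  52.65  38.73] [-0.46  0.78 -1.79]
```

View pics/w4c.png

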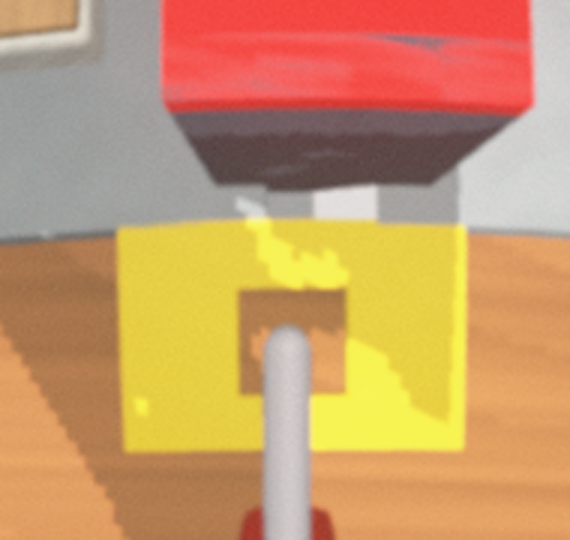

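View pics/s4c.png

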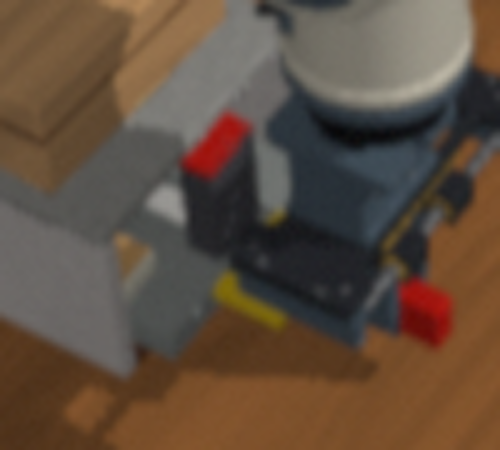

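Run:
```python
from h import *
np.set_printoptions(precision=2,suppress=True)
f=load('w4')
u=lambda c,rw:onz(f,160+c/3-.33,rw/3-.33,28,True)
print([u(240,290),u(346,290),u(240,393),u(346,393)], 'front edge',u(124,450),u(464,450),'tip outer',onz(f,160+288/3-.33,325/3-.33,33+28,True))
R=Rdown(1.3)
s=r.state()['eef_pos']
print(r.move_straight([s[0],s[1]-0.9,13],R,60,8)); s=r.state(); print(s['time_s'],s['eef_pos'],s['wrist_force'])
```

```text
[array([684.94,  64.02,  28.  ]), array([685.44,  42.84,  28.  ]), array([664.  ,  63.69,  28.  ]), array([664.49,  42.21,  28.  ])] front edge [651.93  87.66  28.  ] [653.52  17.18  28.  ] tip outer [678.78  54.37  61.  ]
False
6.975 [602.9   51.75  12.71] [ 0.51  0.59 -1.14]
```

Run:
```python
from h import *
np.set_printoptions(precision=2,suppress=True)
d=np.array([-np.cos(np.radians(1.3)),-np.sin(np.radians(1.3)),0])
R=Rdown(1.3); s0=r.state()['eef_pos']
print(r.move_straight(s0+d*130,R,90,12)); s=r.state(); print(s['time_s'],s['eef_pos'],s['wrist_force'])
print(r.move_straight(s0+d*180,R,45,14)); s=r.state(); print(s['time_s'],s['eef_pos'],s['wrist_force'])
f=grab('wrist','w5'); g=grab('top','t5')
```

```text
False
8.575 [472.89  48.88  12.57] [ 0.25 -0.35 -1.11]
True
9.1417 [456.01  48.31  12.84] [ 2.58 -0.97  0.48]
```

View pics/w5.png

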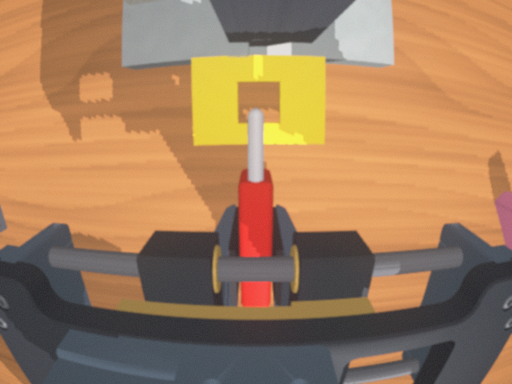

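Run:
```python
from h import *
np.set_printoptions(precision=2,suppress=True)
d=np.array([-np.cos(np.radians(1.3)),-np.sin(np.radians(1.3)),0])
R=Rdown(1.3); s0=r.state()['eef_pos']
print(r.move_straight(s0+d*12,R,25,25)); s=r.state(); print(s['time_s'],s['eef_pos'],s['wrist_force'])
f=grab('wrist','w6'); b,o=hole(f,(170,40,350,160)); print(b,np.mean([onz(f,*p,28,True) for p in b],0), [onz(f,*p,28,True) for p in o])
t=load('t5'); cv2.imwrite('pics/t5c.png',cv2.resize(t['image'][60:260,150:310],None,fx=4,fy=4,interpolation=cv2.INTER_CUBIC)[:600])
```

```text
True
9.575 [455.82  48.11  13.02] [ 3.5  -0.71  1.4 ]Traceback (most recent call last):
  File "<stdin>", line 6, in <module>
  File "h.py", line 40, in hole
    i=max((i for i in range(len(cc)) if hi[0][i][3]>=0),key=lambda i:cv2.contourArea(cc[i]))
ValueError: max() iterable argument is empty
```

Run:
```python
from h import *
np.set_printoptions(precision=2,suppress=True)
R=Rdown(1.3); s0=r.state()['eef_pos']
r.move_straight(s0+[6.5,0.1,0],R,60)
print(r.move_straight(s0+[6.5,0.1,60],R,100,10)); s=r.state(); print(s['time_s'],s['eef_pos'],s['wrist_force'])
R=Rdown(12.2)
r.move_ptp([437,-324.3,40],R)
print(r.move_straight([437,-324.3,5.3],R,80,8)); s=r.state(); print(s['time_s'],s['eef_pos'],s['wrist_force'])
r.let_go()
r.move_straight([437,-324.3,70],R,250)
s=r.state(); print(s['time_s'])
grab('wrist','w7')
```

```text
False
10.6333 [462.03  48.24  72.64] [-0.22  1.35 -1.7 ]
True
12.4917 [ 436.77 -323.3     4.51] [ 0.23  0.75 -1.55]
14.075
```

View pics/w7.png

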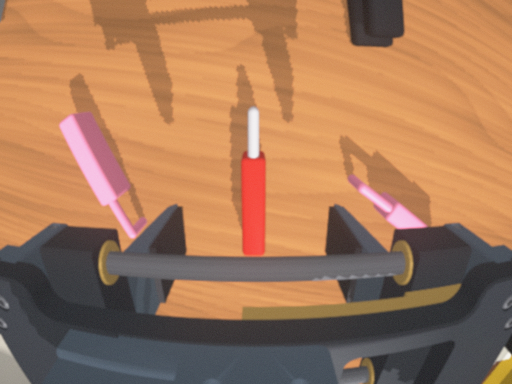

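Run:
```python
from h import *
np.set_printoptions(precision=2,suppress=True)
g=grab('top','t8');g2=grab('side','s8')
r.move_ptp([590,52,150],Rdown(1.3))
f=grab('wrist','w8'); s=r.state(); print(s['time_s'],s['eef_pos'])
cv2.imwrite('pics/t8c.png',cv2.resize(g['image'][110:230,180:280],None,fx=5,fy=5,interpolation=cv2.INTER_CUBIC))
cv2.imwrite('pics/s8c.png',cv2.resize(g2['image'][160:260,180:290],None,fx=5,fy=5,interpolation=cv2.INTER_CUBIC))
```

```text
15.8083 [589.87  50.92 149.66]
```

View pics/w8.png

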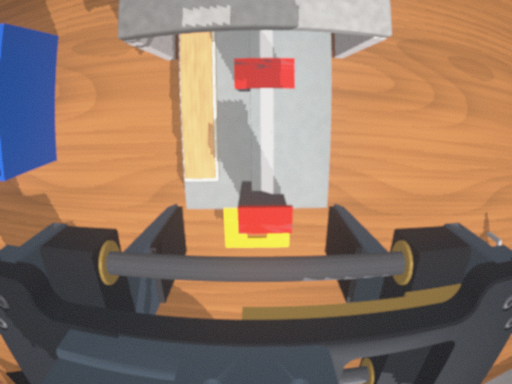

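View pics/t8c.png

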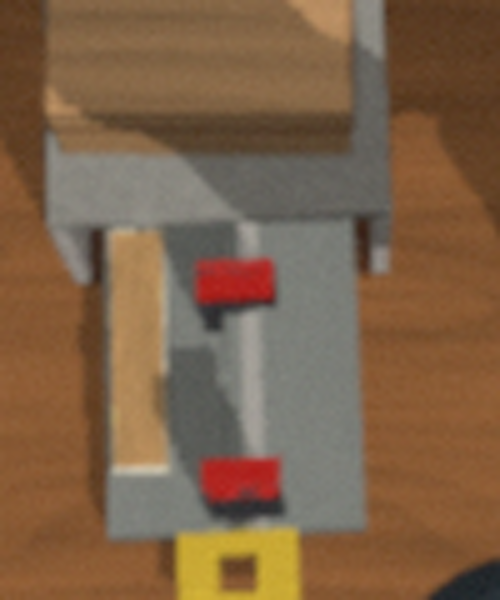

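View pics/s8c.png

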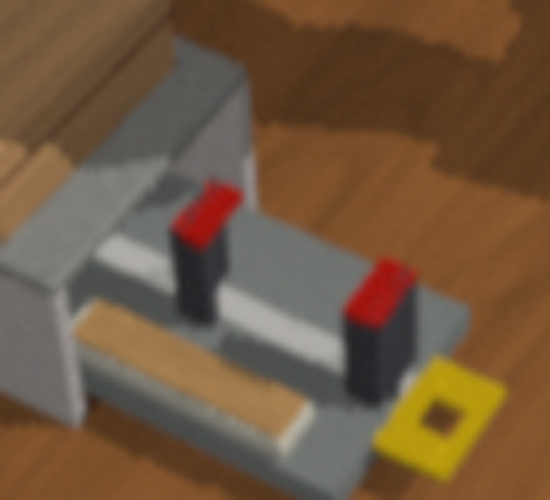

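Run:
```python
from h import *
np.set_printoptions(precision=2,suppress=True)
f=load('w8'); t=load('t8'); s=load('s8')
for n,F,fi,rois in (('w',f,True,[(225,50,305,95),(230,200,300,236)]),('t',t,False,[(215,155,240,175),(215,198,240,212)]),('s',s,False,[(212,194,232,212),(245,208,268,228)])):
    C=[]
    for roi in rois:
        im=F['image']; hsv=cv2.cvtColor(im,cv2.COLOR_BGR2HSV)
        m=mask(im,'red',roi); b,c=minrect(m)
        P=np.array([onz(F,*p,106,fi) for p in b]); C.append(P.mean(0)); print(n,np.round(b).tolist(),P[:,:2].round(1).tolist())
    d=C[0]-C[1]; print('mid',(C[0]+C[1])/2,'dist',np.linalg.norm(d),'yaw',np.degrees(np.arctan2(d[1],d[0])))
# hole
for n,F,fi,roi in (('t',t,False,(205,210,250,235)),('s',s,False,(250,225,285,260))):
    b,o=hole(F,roi,fi); print(n,'hole',np.mean([onz(F,*p,28,fi) for p in b],0),np.mean([onz(F,*p,28,fi) for p in o],0))
cv2.imwrite('pics/w8c.png',cv2.resize(f['image'][20:260,170:340],None,fx=2.5,fy=2.5,interpolation=cv2.INTER_CUBIC))
im=f['image']
for row in (60,75,110,120,130,140,150,160,170): print(row, im[row,215:335:1].mean(1).astype(int).tolist() if row in (110,140,160) else '')
```

```text
Traceback (most recent call last):
  File "h.py", line 34, in minrect
    c=max(cv2.findContours(m,cv2.RETR_EXTERNAL,cv2.CHAIN_APPROX_NONE)[0],key=cv2.contourArea)
ValueError: max() iterable argument is empty
```

```bash
sed -i 's/(S>190)&(V>60)/(S>150)\&(V>60)/' h.py
cat > m.py <<'E'
from h import *
np.set_printoptions(precision=2,suppress=True)
f=load('w8'); t=load('t8'); s=load('s8')
cv2.imwrite('pics/w8c.png',cv2.resize(f['image'][20:260,170:340],None,fx=2.5,fy=2.5,interpolation=cv2.INTER_CUBIC))
hsv=cv2.cvtColor(f['image'],cv2.COLOR_BGR2HSV); print(hsv[72,265],hsv[220,265])
for n,F,fi,rois in (('w',f,True,[(225,50,305,95),(230,200,300,236)]),('t',t,False,[(215,155,240,175),(215,198,240,212)]),('s',s,False,[(212,194,232,212),(245,208,268,228)])):
    C=[]
    for roi in rois:
        im=F['image']; m=mask(im,'red',roi); b,c=minrect(m)
        P=np.array([onz(F,*p,106,fi) for p in b]); C.append(P.mean(0)); print(n,np.round(b).tolist(),P[:,:2].round(1).tolist())
    d=C[0]-C[1]; print('mid',(C[0]+C[1])/2,'dist',np.linalg.norm(d),'yaw',np.degrees(np.arctan2(d[1],d[0])))
for n,F,fi,roi in (('t',t,False,(205,210,250,235)),('s',s,False,(250,225,285,260))):
    try:
        b,o=hole(F,roi,fi); print(n,'hole',np.mean([onz(F,*p,28,fi) for p in b],0),np.mean([onz(F,*p,28,fi) for p in o],0))
    except Exception as e: print(n,e)
for row in (110,140,160): print(row, f['image'][row,215:335].mean(1).astype(int).tolist())
E
python3 m.py
```

```text
[  1 173 206] [  2 187 243]
w [[235.0, 59.0], [293.0, 59.0], [293.0, 88.0], [235.0, 88.0]] [[699.7, 68.1], [700.9, 26.9], [679.7, 26.4], [678.5, 67.7]]
w [[239.0, 206.0], [292.0, 206.0], [292.0, 233.0], [239.0, 233.0]] [[590.1, 63.8], [590.9, 23.0], [567.8, 21.5], [567.1, 63.8]]
mid [634.33  45.15 106.  ] dist 110.7944136590377 yaw 2.189285451244858
t [[219.0, 162.0], [234.0, 162.0], [234.0, 170.0], [219.0, 170.0]] [[700.1, 68.3], [699.9, 26.6], [676.9, 26.5], [677.1, 68.1]]
t [[220.0, 202.0], [235.0, 202.0], [235.0, 209.0], [220.0, 209.0]] [[587.1, 64.4], [586.9, 23.5], [567.6, 23.5], [567.8, 64.2]]
mid [632.92  45.65 106.  ] dist 111.21266137953607 yaw 1.7866664554094684
s [[214.0, 205.0], [224.0, 195.0], [229.0, 200.0], [219.0, 210.0]] [[694.7, 67.8], [692.6, 22.9], [670.2, 30.6], [672.7, 75.0]]
s [[248.0, 222.0], [256.0, 210.0], [263.0, 215.0], [255.0, 227.0]] [[582.3, 67.5], [586.7, 20.9], [563.0, 24.5], [559.1, 70.5]]
mid [627.67  47.46 106.  ] dist 109.8421259522674 yaw 1.6725342132132013
t hole [535.85  49.22  28.  ] [537.34  49.23  28.  ]
s hole [529.64  50.05  28.  ] [532. 
[... 1131 characters left out ...]
 203, 202, 200, 200, 201, 201, 200, 201, 201, 198, 200, 199, 197, 190, 182, 165, 157, 159, 160]
160 [222, 222, 192, 170, 174, 168, 160, 154, 155, 152, 155, 157, 156, 153, 156, 155, 153, 156, 155, 154, 155, 155, 153, 154, 152, 152, 152, 148, 152, 151, 152, 152, 152, 149, 151, 151, 147, 150, 153, 155, 155, 154, 155, 155, 158, 176, 202, 216, 217, 219, 218, 217, 222, 230, 232, 233, 233, 230, 219, 211, 204, 199, 204, 202, 202, 202, 205, 203, 205, 206, 203, 203, 204, 205, 207, 205, 205, 206, 204, 205, 202, 202, 205, 203, 203, 204, 205, 205, 206, 204, 205, 203, 203, 205, 202, 202, 203, 202, 204, 203, 203, 202, 204, 205, 201, 202, 202, 203, 201, 197, 198, 199, 196, 194, 185, 166, 161, 159, 159, 159]
```

```bash
sleep 2
```

```text
(no output)
```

View pics/w8c.png

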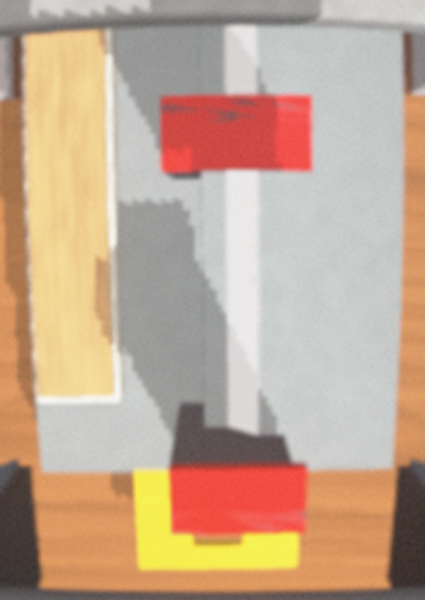

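Run:
```python
from h import *
np.set_printoptions(precision=2,suppress=True)
f=load('w8')
for row in (110,125,140):
    print(onz(f,259.8,row,16,True)+[0,5,0], onz(f,273.6,row,28,True)+[0,17,0])
# tray sides edges z=28
for row in (110,140,180):
    im=f['image'][row].mean(1).astype(int); 
print(onz(f,332.3,110,28,True),onz(f,331,140,28,True),onz(f,330,160,28,True))
```

```text
[660.25  53.16  16.  ] [660.98  51.92  28.  ]
[644.85  52.8   16.  ] [646.17  51.48  28.  ]
[629.32  52.42  16.  ] [631.24  51.    28.  ]
[663.85 -23.82  28.  ] [633.44 -24.28  28.  ] [612.78 -24.75  28.  ]
```

Run:
```python
from h import *
np.set_printoptions(precision=2,suppress=True)
r.move_ptp([455,325,140],Rdown(97))
f=grab('wrist','w9'); s=r.state(); print(s['time_s'],s['eef_pos'])
```

```text
17.025 [455.86 324.16 140.03]
```

View pics/w9.png

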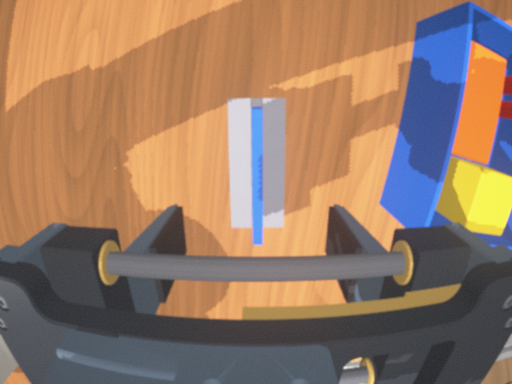

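Run:
```python
from h import *
np.set_printoptions(precision=2,suppress=True)
f=load('w9'); t=load('top0')
m=mask(f['image'],'blue',(240,95,275,250)); b,c=minrect(m); c=c[:,0]; print(b)
E=[]
for row in range(115,240,12):
    q=np.nonzero(m[row])[0]; mid=(q.min()+q.max())/2; P=onz(f,mid,row,90,True); E.append(P); print(row,q.min(),q.max(),P)
E=np.array(E); d=E[0]-E[-1]; print('yaw',np.degrees(np.arctan2(d[1],d[0])))
print(onz(f,256.5,c[:,1].max(),90,True),onz(f,257,c[:,1].min(),90,True))
# stand top corners z=30
print([onz(f,*p,30,True) for p in ((228,99),(286,98),(230,228),(285,228))])
```

```text
[[253. 108.]
 [261. 108.]
 [261. 242.]
 [253. 242.]]
115 253 260 [448.83 392.88  90.  ]
127 253 260 [449.9  383.99  90.  ]
139 253 260 [450.98 375.04  90.  ]
151 253 260 [452.06 365.99  90.  ]
163 253 260 [453.17 356.81  90.  ]
175 254 260 [454.68 347.52  90.  ]
187 254 260 [455.83 337.99  90.  ]
199 254 261 [457.41 328.27  90.  ]
211 254 260 [458.24 318.19  90.  ]
223 254 260 [459.5  307.83  90.  ]
235 254 260 [460.8 297.1  90. ]
yaw 97.12482038298671
[461.18 290.59  90.  ] [448.57 398.09  90.  ]
[array([421.24, 402.07,  30.  ]), array([474.91, 409.51,  30.  ]), array([435.94, 272.78,  30.  ]), array([492.64, 279.48,  30.  ])]
```

```bash
cat >> h.py <<'E'
YAW=1.5; G=np.array([633.8,52.0,16.])
gx=np.array([np.cos(np.radians(YAW)),np.sin(np.radians(YAW)),0]); gy=np.array([-gx[1],gx[0],0]); gz=np.array([0,0,1.])
def pose(th,fx,fy,fz,h=41.2,sx=-1):
    # foot centre in groove frame, lean th deg top to -y
    a=np.radians(th); u=np.cos(a)*gz-np.sin(a)*gy; z=-u; x=sx*gx
    return G+gx*fx+gy*fy+gz*fz+u*h, np.column_stack([x,np.cross(z,x),z]), u
E
python3 - <<'E'
from h import *
np.set_printoptions(precision=2,suppress=True)
R=Rdown(97.1)
P=np.array([454.8,344.5,51])
r.move_ptp(P+[0,0,60],R)
print(r.move_straight(P,R,120,10))
r.close_gripper(35); s=r.state(); print(s['time_s'],s['eef_pos'],s['finger_gap'],s['wrist_force'])
print(r.move_straight(P+[0,0,80],R,150,15)); s=r.state(); print(s['time_s'],s['eef_pos'],s['finger_gap'],s['wrist_force'])
f=grab('wrist','w10')
for sx in (1,-1):
    for th,dist in ((32,90),(32,0),(0,0)):
        p,RR,u=pose(th,0,0,3,sx=sx); print(sx,th,r.ik(p+u*dist,RR))
E
```

```text
False
19.175 [454.79 344.5   50.98] 0.0842249242509813 [-0.05 -0.32 -0.72]
False
19.8583 [454.44 344.27 130.37] 0.08543112313519004 [ 0.06  0.28 -0.99]
1 32 [-22.78  40.13  77.68  29.56  78.3   55.43]
1 32 [-18.96  44.86  82.41  32.24  68.52  53.24]
1 0 [-0.69 38.91 84.07 -0.   57.02 87.81]
-1 32 [ -22.78   40.13   77.68   29.56   78.3  -124.57]
-1 32 [ -18.96   44.86   82.41   32.24   68.52 -126.76]
-1 0 [ -0.69  38.91  84.07  -0.    57.02 -92.19]
```

View pics/w10.png

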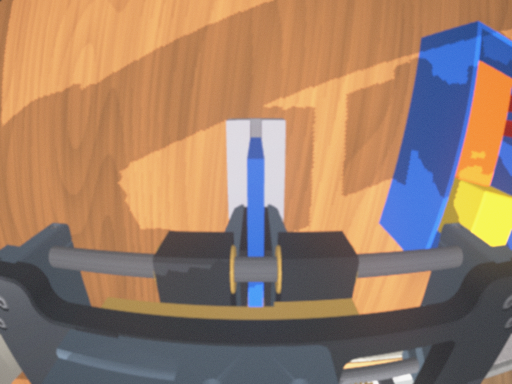

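Run:
```python
from h import *
np.set_printoptions(precision=2,suppress=True)
f=load('w10'); s=r.state();T=s['eef_pos'];R=s['orientation']
cv2.imwrite('pics/w10c.png',cv2.resize(f['image'][110:230,215:300],None,fx=5,fy=5,interpolation=cv2.INTER_CUBIC))
for p,z in (((256.5,157.5),169.4),((256.5,137.5),89.4)):
    P=onz(f,*p,z,True); print(R.T@(P-T))
```

```text
[ 54.25   1.03 -39.46]
[53.35  1.48 40.54]
```

View pics/w10c.png

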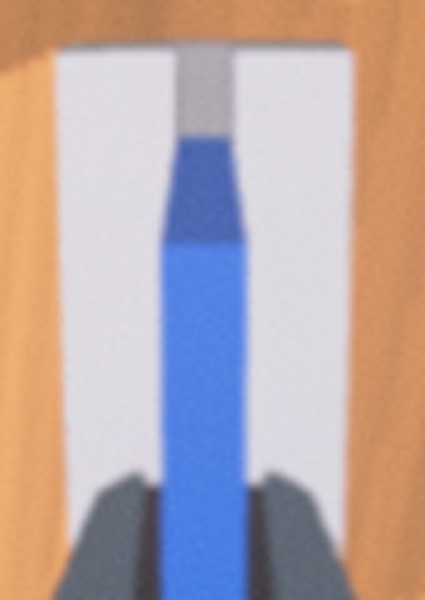

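Run:
```python
from h import *
np.set_printoptions(precision=2,suppress=True)
T=r.state()['eef_pos']
r.move_straight([T[0],T[1],230],None,250)
p,R,u=pose(32,-1.2,-0.5,3)
r.move_ptp(p+u*170,R)
s=r.state(); print(s['time_s'],s['eef_pos'])
r.move_straight(p+u*40,R,150,12)
s=r.state(); print(s['time_s'],s['eef_pos']-(p+u*40),s['wrist_force'],s['finger_gap'])
f=grab('wrist','w11'); grab('side','s11'); grab('top','t11')
for n,c in (('s11',(160,150,310,260)),('t11',(170,110,290,230))):
    i=load(n)['image'][c[1]:c[3],c[0]:c[2]]; cv2.imwrite('pics/'+n+'c.png',cv2.resize(i,None,fx=5,fy=5,interpolation=cv2.INTER_CUBIC))
```

```text
22.7417 [635.49 -59.81 198.01]
23.7583 [ 0.53 -0.47  0.69] [ 0.53 -0.68 -1.05] 0.08622556825614305
```

View pics/w11.png

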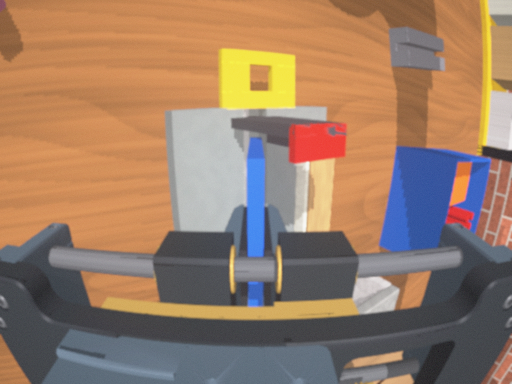

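View pics/s11c.png

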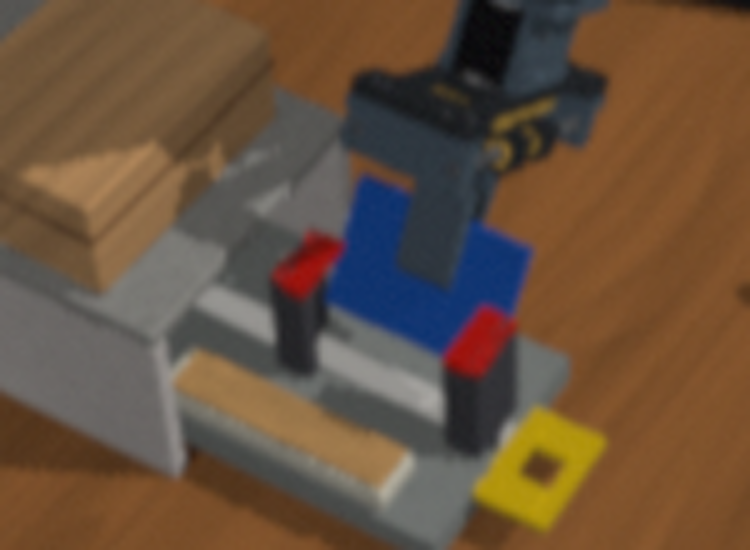

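View pics/t11c.png

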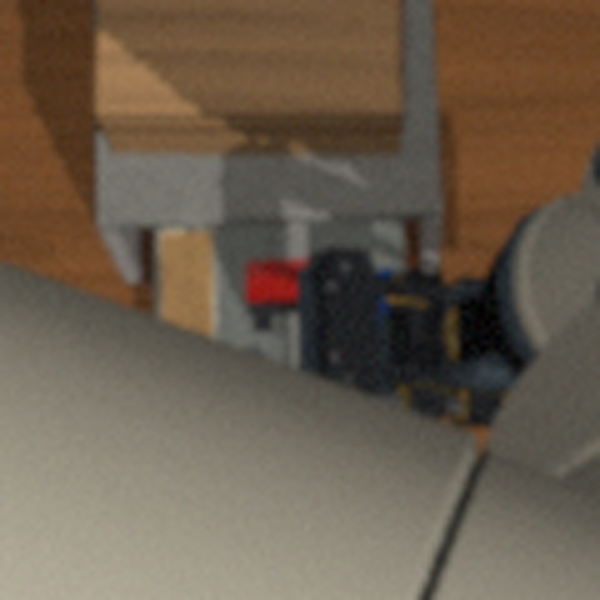

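Run:
```python
from h import *
np.set_printoptions(precision=2,suppress=True)
p,R,u=pose(32,-1.2,-0.5,3)
def rep(): 
    s=r.state(); q=s['eef_pos']-p; print(s['time_s'],'off g:',q@gx,q@gy,q@gz,'along u',q@u,s['wrist_force'],s['finger_gap'])
print(r.move_straight(p+u*10,R,80,8)); rep()
print(r.move_straight(p-u*4,R,30,6)); rep()
f=grab('wrist','w12'); grab('side','s12')
for n,c in (('s12',(160,150,310,260)),):
    i=load(n)['image'][c[1]:c[3],c[0]:c[2]]; cv2.imwrite('pics/'+n+'c.png',cv2.resize(i,None,fx=5,fy=5,interpolation=cv2.INTER_CUBIC))
```

```text
False
24.4333 off g: -0.18838447058143173 -4.945166787831587 8.103021861351777 along u 9.49229140835147 [-0.77 -0.58 -0.54] 0.08510876646281214
True
24.8583 off g: 0.4933333687671558 0.7046846441730271 -1.4320407273490972 along u -1.5878653806034735 [-0.17 -2.03  6.96] 0.08408241198275515
```

View pics/w12.png

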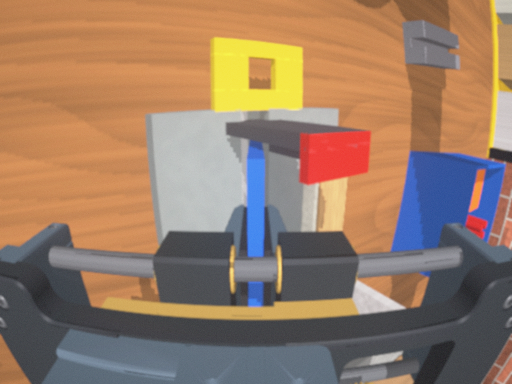

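View pics/s12c.png

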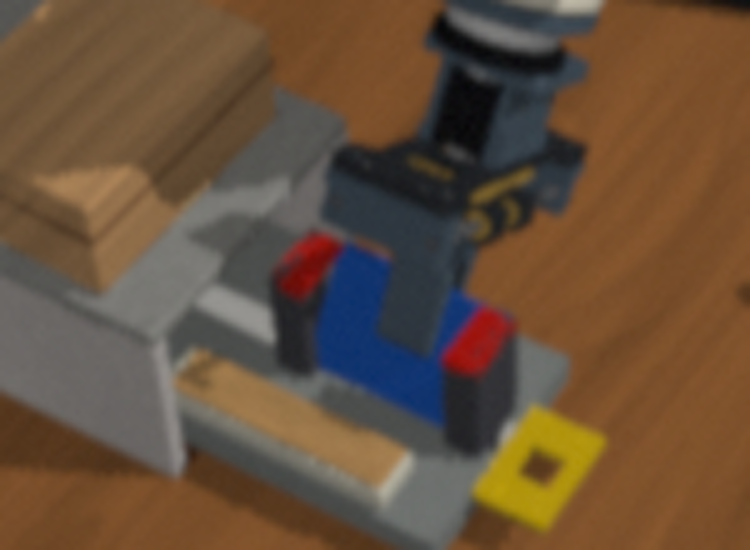

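Run:
```python
from h import *
np.set_printoptions(precision=2,suppress=True)
n=6
for i,th in enumerate((32,26,20,14,8,4)):
    fy=0.2; fz=4*np.sin(np.radians(th))+0.3
    p,R,u=pose(th,-1.0,fy,fz)
    hit=r.move_straight(p,R,40,12); s=r.state(); print(th,hit,s['time_s'],(s['eef_pos']-p),s['wrist_force'],s['torque'])
    if hit: break
grab('wrist','w13'); grab('side','s13')
for n,c in (('s13',(160,150,310,260)),):
    i=load(n)['image'][c[1]:c[3],c[0]:c[2]]; cv2.imwrite('pics/'+n+'c.png',cv2.resize(i,None,fx=5,fy=5,interpolation=cv2.INTER_CUBIC))
```

```text
32 False 25.2083 [-0.11  0.15 -0.18] [ 0.84 -1.67 -0.88] [-0.31 -0.13 -0.  ]
26 True 25.4167 [0.3  0.73 0.53] [-0.6   0.11 -1.02] [-0.28 -0.17  0.01]
```

View pics/w13.png

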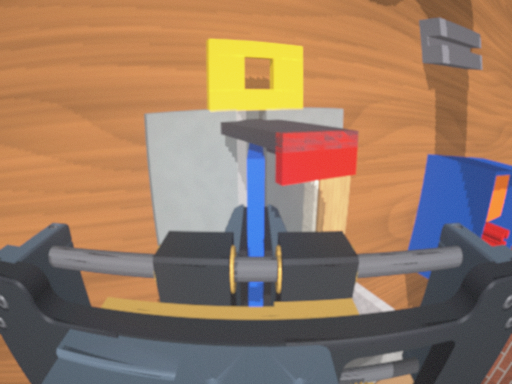

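View pics/s13c.png

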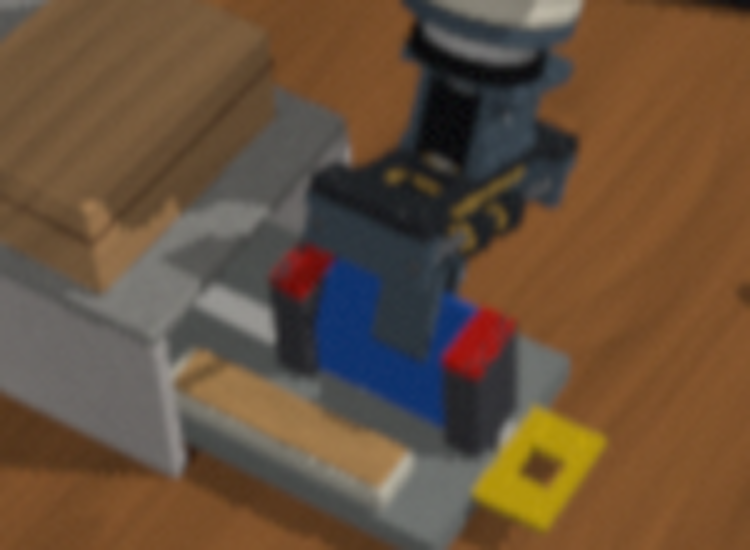

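Run:
```python
from h import *
np.set_printoptions(precision=2,suppress=True)
for i,th in enumerate((26,20,14,8,4)):
    fy=0.2; fz=4*np.sin(np.radians(th))+0.3
    p,R,u=pose(th,-1.0,fy,fz)
    hit=r.move_straight(p,R,8,15); s=r.state(); print(th,hit,s['time_s'],(s['eef_pos']-p),s['wrist_force'],s['torque'])
    if hit: break
grab('wrist','w14'); grab('side','s14')
for n,c in (('s14',(160,150,310,260)),):
    i=load(n)['image'][c[1]:c[3],c[0]:c[2]]; cv2.imwrite('pics/'+n+'c.png',cv2.resize(i,None,fx=5,fy=5,interpolation=cv2.INTER_CUBIC))
```

```text
26 False 25.7667 [-0.16 -0.42 -0.44] [ 0.63 -0.62 -1.46] [-0.27 -0.12  0.02]
20 False 26.4417 [-0.03  0.07 -0.  ] [-0.98 -0.49 -1.07] [-0.17 -0.17 -0.01]
14 False 27.1167 [-0.02 -0.02 -0.06] [-0.99 -0.16 -1.1 ] [-0.12 -0.14 -0.05]
8 False 27.8 [-0.   -0.05 -0.04] [ 0.63 -0.7  -0.76] [-0.01 -0.16 -0.02]
4 False 28.3083 [-0.02  0.   -0.03] [-1.27  0.83 -0.96] [ 0.06 -0.09 -0.03]
```

View pics/w14.png

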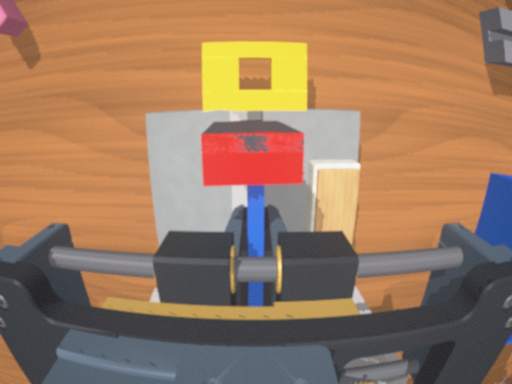

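View pics/s14c.png

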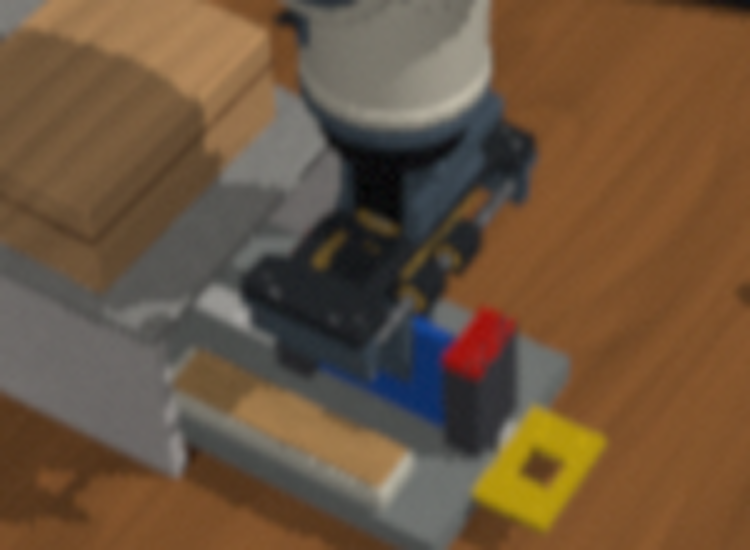

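Run:
```python
from h import *
np.set_printoptions(precision=2,suppress=True)
def rep(p,hit): s=r.state(); q=s['eef_pos']-p; print(hit,s['time_s'],q@gx,q@gy,q@gz,s['wrist_force'],s['torque'])
p0,R,u=pose(0,-1,0,0)
p,R,u=pose(0,-1,0.2,0.4); rep(p0,r.move_straight(p,R,8,15)); r.hold(.2); rep(p0,'')
rep(p0,r.move_straight(p+gy*3,R,8,4))
rep(p0,r.move_straight(r.state()['eef_pos']-gz*4,R,8,5))
```

```text
False 28.9167 -0.050446675427627846 0.2866809668737444 0.35556429517978216 [ 0.48  0.43 -0.24] [ 0.11 -0.14 -0.01]
 29.1167 -0.022828977276298637 -0.030299187534290492 0.3705965432244227 [-0.18 -0.44 -0.99] [ 0.1  -0.18  0.05]
True 29.3583 -0.15696707331239704 0.42938263553602735 0.09717958088219092 [-0.17 -3.11  0.06] [-0.28 -0.27  0.11]
True 29.5833 -0.3139695958277992 0.39372005430579443 -0.44643408160490594 [-0.8  -0.73  6.6 ] [ 0.13 -0.25  0.08]
```

Run:
```python
from h import *
np.set_printoptions(precision=2,suppress=True)
r.let_go(); s=r.state(); print(s['time_s'],s['finger_gap'],s['wrist_force'])
T=s['eef_pos']
r.move_straight(T+gz*75,None,80,10); s=r.state(); print(s['time_s'],s['wrist_force'])
grab('wrist','w15')
r.move_straight(T+gz*130-gx*60,None,150)
r.move_ptp([430,-100,300],Rdown(180))
s=r.state(); print(s['time_s'])
grab('side','s16'); grab('top','t16')
for n,c in (('s16',(160,150,310,260)),('t16',(170,110,290,230))):
    i=load(n)['image'][c[1]:c[3],c[0]:c[2]]; cv2.imwrite('pics/'+n+'c.png',cv2.resize(i,None,fx=5,fy=5,interpolation=cv2.INTER_CUBIC))
```

```text
30.8833 1.0005186727064943 [ 0.13 -0.23  0.99]
31.9667 [0.33 0.31 0.09]
33.65
```

View pics/w15.png

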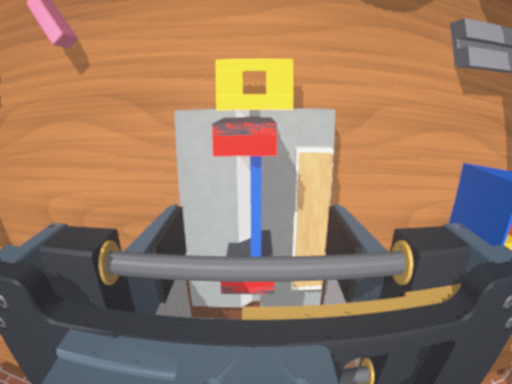

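View pics/s16c.png

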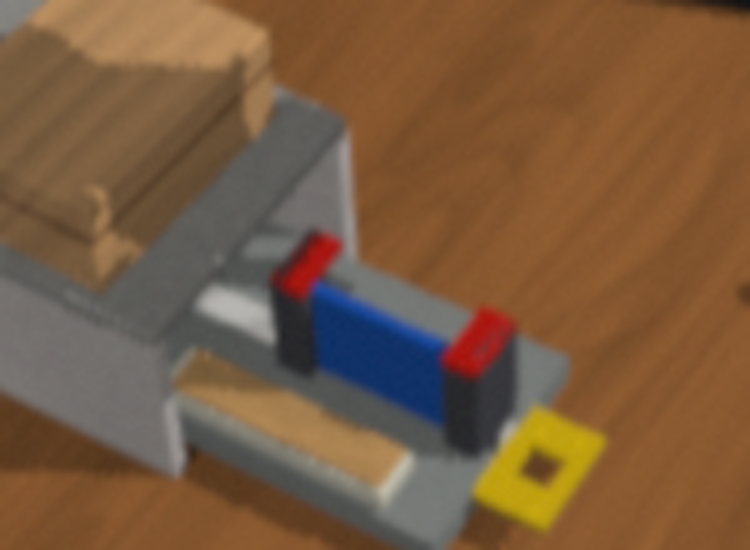

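View pics/t16.png

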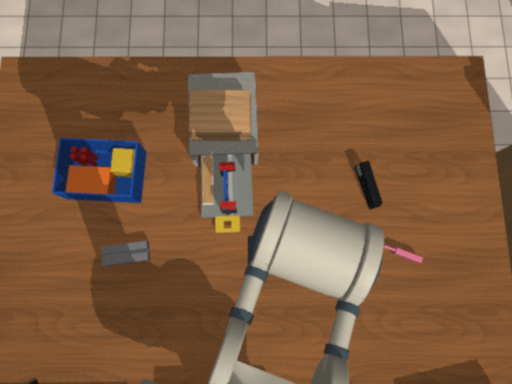

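Run:
```python
from h import *
np.set_printoptions(precision=1,suppress=True)
s=load('s16'); w=load('w15')
for u,v in ((330,290),(380,312),(440,340)):
    o,d=ray(s,160+u/5,150+v/5)
    t=((G+gy*5-o)@gy)/(d@gy); P=o+t*d; print(P)
m=mask(w['image'],'blue',(235,160,280,250))
for row in (170,190,210,230):
    q=np.nonzero(m[row])[0]; P=onz(w,(q.min()+q.max())/2,row,96,True); print(row,q.min(),q.max(),P,(P-G)@gy)
b,o=hole(s,(250,225,285,260)) if True else 0; print(np.mean([onz(s,*p,28) for p in b],0))
```

```text
[661.6  57.7 104.3]
[629.   56.9 105.7]
[590.6  55.9 105.9]
170 252 260 [601.6  52.2  96. ] 0.995325058107433
190 252 259 [616.5  52.2  96. ] 0.639129295402304
210 252 259 [632.   52.6  96. ] 0.6386298388540921
230 252 260 [648.3  53.4  96. ] 1.0182759474785645
[529.6  50.1  28. ]
```

View pics/s16.png

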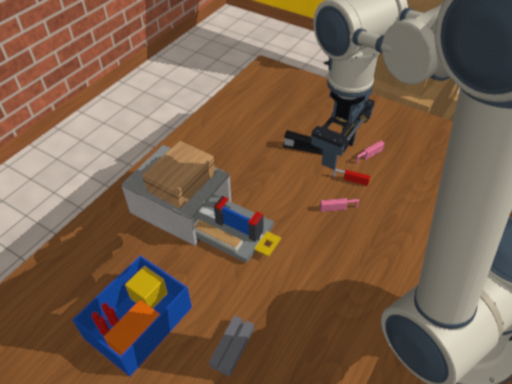

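Run:
```python
from h import *
r.hold(0.5); r.job_done(); print(r.state()['time_s'])
```

```text
the job is handed in; nothing more can be done
the job is handed in; nothing more can be done
```

The job is handed in at about 34 s of the 72 s allowed, and my checks show it done as asked.

- **Tray:** I pulled it out with the red hook by the yellow hole. It moved about 140 mm to a hard stop, having started about 20 mm out. A second 25 N pull moved it only 0.2 mm. The hole was in the same place in the side picture before and after the divider went in.
- **Hook:** I laid it back where it had been, well clear of the tray, and the last side picture shows it there.
- **Divider:** I took it from the stand, slid it into the groove leaning 32°, and swung it upright with little resistance. My first swing stopped early on a false force reading from the arm's own motion. I repeated it more slowly and it went through. At upright it met the rear wall or stops, and then the groove floor at the height expected.
- **After release:** The divider stood by itself under the hoods. In the wrist picture its top sat 0.6 to 1.0 mm towards the rear, as expected for an upright panel.
- **Bystanders:** The coin box, basket and stapler look untouched in the last pictures.

**One disagreement:** the side camera alone put the divider's top near 105 mm instead of 96 mm. That camera also misplaced the hoods by about 6 mm, and a panel that tall could not fit under them. I trusted the contact readings instead.

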